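Film three sides of a kitchen timer for a second-hand listing, then box it

ROBOT

A 6-joint arm with a two-finger parallel gripper is mounted at the origin on the work surface. World frame = base frame: x ahead of the robot, y to its left, z up, the work surface at z = 0. Lengths are in m, angles in rad, forces in N, time in s.
With the tool pointing down it reaches from about 0.375 to 0.9 m from the base axis. Payload 3.1 kg.
Tool frame: the origin (TCP) lies between the finger pads; the fingertips stand 8 mm ahead of it and the grasp point (between the pads) lies 11 mm behind it; z points along the fingers, y is the line along which they close (so a half turn about z gives the same grasp; the last joint's range is limited). The gripper opens to 87 mm and grips with 3 to 60 N. Pads are 19 mm wide; open, the fingers measure 117 mm over their backs; the gripper's body (75 mm by 190 mm) begins 51 mm behind the grasp point.
Start: joints at [0.94, 0.527, 1.433, -0, 1.181, -0.178], TCP at [0.273, 0.562, 0.231] pointing down, gripper open.
Joint ranges: [-3.08, 3.08], [-0.75, 2.2], [0.22, 2.44], [-1.43, 4.57], [0, 2.65], [-2.85, 2.85]. Speed limits (rad/s): [2.79, 2.79, 3.14, 3.14, 3.14, 3.14].

INTERFACE

Orientations are given as a unit quaternion [x, y, z, w].
In Python, from rig import robot, vision, job gives the robot as it stands.
- The arm moves only by the shell command python3 -m handwheel 'ROWS' [OPENING] [FORCE]. ROWS is JSON, a list of rows, each a list of 4 numbers: the shift along the tool's x, y, z as a fraction of full scale, then the turn about the tool's z as a fraction of full scale. A call has 1 to 20 rows; each row is the pose to reach, as a shift and turn from the pose commanded when the call began, along the tool's axes at that moment, turning the shorter way round; what a row does not reach only later rows make up. Full scale, the value 1, is 300 mm for a shift and 2 pi rad for a turn. A row lasts 1/12 s, in which the tool goes at most 41.7 mm and 7.16 degrees, less where a joint would pass 70% of its speed; a pose out of reach is approached as far as the arm can. A call with a number of a shift or a turn outside -1 to 1 is refused whole. A call with a gripper value outside its range is refused whole. OPENING is the opening in per cent of the stroke, from 0 (shut) to 100 (fully open), set as the call begins (- or left out, the last holds). The fingers move at their own pace and stop on an object; FORCE is the grip in N (left out, the last holds). Time passes only in rows, so rows that repeat a pose let the fingers close. It gives the time, the measured TCP pose, the force, the opening and the grip force at its end, in the units of the state.
- robot.get_obs(): the state, without advancing time (a new reading comes with each control period).
- vision.camera(name): name is "side" or "top" or "wrist"; returns a dict with "frame" (420x560x3 uint8, red, green, blue), "K" (3x3 intrinsics, pixels), "k1" (the pictures are not rectified: a ray, as slopes to the right and down, at radius r is drawn at 1 + k1 r^2 times it, then the intrinsics apply), "cam_to_world" (4x4, takes a point from camera to world coordinates); the wrist camera has in their place "hand_eye" (4x4, takes a point from camera to tool coordinates, whose origin is the TCP and whose axes are the flange's). Camera axes: x right, y down, z forward; pixel columns grow to the right and rows downward; lengths in m; the calibration is good to about 2 mm. A picture is of the moment at which its call begins: read the wrist's pose just before it. There is no depth.
- job.hand_in(): hands the job in; it is judged then, once.
Trained networks look in the newest picture that a camera, given by its name, has taken for a name from the list of things; names that differ only in an ending like _2 or _b are one class to them, and where a whole thing is asked for, a point or a joint stands for the part that bears it (a point fixed in the world has none). Each returns a list of dicts, best first, with "conf" (0 to 1); they miss things now and then, are a little off and sometimes report something else, mostly with a low value. They report only what shows in the picture. A call takes as long as a camera call. They do not tell look-alikes from the thing itself.
- vision.look_for(camera, label): "point" ([row, column] in pixels, amid what is visible of it).
- vision.outline_of(camera, label): "mask" (420x560 bool, what is visible of it) and "point" ([row, column] in pixels, amid what is visible of it).
The state is a dict: "time": time; "q": joint angles; "joint_velocities": joint speeds; "joint_torque": joint torques, N m; "position": TCP position; "tool_rot": TCP orientation; "ft_force": force on the tool from outside, world axes, zero at the start; "moment": the same for the moment, N m; "grip_width": finger opening in m; "grip_force": force on a finger pad.
Only numpy, scipy, OpenCV 4.12 (cv2) and the standard library are available. Lean on these libraries where they do the work, as an engineer would, in place of code of your own. Each camera call takes 0.05 s, during which the arm holds its last target. There are 200 camera calls.

TASK

I am selling the aluminium kitchen timer and the phone on the little tripod is already filming. Pick the timer up and hold it upright about 15 cm straight in front of the phone's main camera lens, centred on it, showing squarely first the side with the knob, then the edge with the slide switch, then the back, keeping each one still for a second. Then stand it gently upright in the clear storage case, without knocking the phone or moving the other things on the cabinet, and push the case's lid fully shut.

Things in the scene. Friction and masses are not known exactly. Their poses are not given: they have to be found in the camera images.
- timer_mid (a point): Centre of the kitchen timer, a loose aluminium block standing upright, 32 mm thick (its x), 58 mm wide (its y), 80 mm tall (its z, up), 0.15 to 0.27 kg; 40 mm above its underside. Knob side: its -x; edge with the slide switch: its +y; back (dark magnet bar, folded wire stand, flat): its +x. Above the knob the upper 33 mm is plain and flat all round; it can be pinched across thickness or width.
- knob (a point): Middle of the timer's round turning knob, on the outer end of its grip, 16 mm out of the timer's -x face. The knob is 39 mm across; its axis is 13 mm below the timer's centre, so its top is 6.5 mm above the level of the centre. Axes as the timer's.
- switch (a point): The small grey slide switch on a dark plate, 30 mm above the timer's underside, 4 mm proud of the edge that faces the timer's +y. The opposite edge is plain. Axes as the timer's.
- lens (a point): Main camera lens (the uppermost of the three) on the back of an upright black phone (72 x 150 x 9 mm) clamped on a mini tripod, fixed to the cabinet. The point is on the lens glass, about 187 mm above the cabinet. The lens looks level along this frame's -x; y is to the side and z up. The phone's middle is 14 mm to the -y side of the lens and its top edge 13 mm above it.
- case: Translucent plastic storage case, fixed, open on top: 130 mm (x) by 180 mm (y) outside and 96 mm tall, walls and floor 3 mm thick. Origin at the centre of its underside, z up. Empty. Its lid is hinged along the upper edge on its +x side.
- lid_hinge (a point): Middle of the lid's hinge line, on the upper +x edge of the case (65 mm along +x and 96 mm above the case's origin); axes as the case's. The hinge line runs along y.
- lid (a joint): Angle of the flat translucent lid (130 mm from hinge to front edge plus a 9 mm tab, 180 mm wide, 3 mm thick, 80 g) in rad: 0 shut, 1.57 standing straight up over the hinge, 1.9 leaning back at its stop. Starts open, 1.5 to 1.8. The hinge rubs a little: roughly upright it stays where left; pushed over the case to below about 1.2 it falls shut by itself.
- dish: Bystander: red ceramic dish, 110 mm across and 20 mm tall, loose; origin at the centre of its underside. Leave it where it is.
- shoehorn: Bystander: black steel shoe horn, about 203 mm long (along its x, from -104 to 99 mm), 40 mm wide and 7 mm high, lying loose; origin on its underside near its middle. Leave it where it is.
- peg: Bystander: bamboo clothes peg, 75 mm long (along its x), 20 mm wide and 11 mm high, lying loose; origin at the centre of its underside. Leave it where it is.
Not all that is in view belongs to the job. There is more than one size of the part that bears lens; the job needs the smallest.

How it is judged:
By the outcome, as a careful person would: the job done as asked, in the order asked, and still so for the second after the job is handed in, with the robot touching nothing.
It also fails if it takes over 67 s, if anything falls off the work surface, if the arm or the gripper's body presses on something with over 40 N, if the wrist force passes 120 N, or if a joint passes its speed limit or range.

## Working session

There is one attempt and no reset: what is moved stays moved. The work goes in short steps, Python scripts to look and compute and a shell command to move; the robot and the scene stay as the last step left them, time stands still between calls to the robot, and variables do not carry over. Pictures are saved under pics/ and viewed, at most 10 in all, crops included, and the job is handed in when it is done.

```bash
ls; mkdir -p pics
cat > h.py <<'E'
import numpy as np, cv2
from rig import robot, vision, job
from scipy.spatial.transform import Rotation as R
def cam(n):
    o=robot.get_obs(); c=vision.camera(n)
    if n=='wrist':
        T=np.eye(4);T[:3,:3]=R.from_quat(o['tool_rot']).as_matrix();T[:3,3]=o['position']
        c['cam_to_world']=T@c['hand_eye']
    return c
def ray(c,rc):
    K=c['K']; d=np.array([(rc[1]-K[0,2])/K[0,0],(rc[0]-K[1,2])/K[1,1]]); u=d.copy()
    for _ in range(20): u=d/(1+c['k1']*(u@u))
    M=c['cam_to_world']; return M[:3,3],M[:3,:3]@np.array([u[0],u[1],1])
def atz(c,rc,z):
    o,d=ray(c,rc); return o+d*(z-o[2])/d[2]
def tri(*crs):
    A=0;b=0
    for c,rc in crs:
        o,d=ray(c,rc);d=d/np.linalg.norm(d);P=np.eye(3)-np.outer(d,d);A=A+P;b=b+P@o
    return np.linalg.solve(A,b)
def proj(c,p):
    M=np.linalg.inv(c['cam_to_world']);q=M[:3,:3]@np.asarray(p)+M[:3,3];u=q[:2]/q[2];u=u*(1+c['k1']*(u@u))
    K=c['K'];return np.array([K[1,1]*u[1]+K[1,2],K[0,0]*u[0]+K[0,2]])
E
python3 - <<'E'
from h import *
np.set_printoptions(precision=3,suppress=True)
print(robot.get_obs())
for n in ['side','top','wrist']:
    c=cam(n); cv2.imwrite(f'pics/{n}0.png',c['frame'][:,:,::-1])
    print(n,c['K'].tolist(),c['k1'],'\n',c['cam_to_world'])
    for l in ['timer_mid','knob','switch','lens','case','lid_hinge','lid','dish','shoehorn','peg']:
        print(l,[(np.round(r['point']).tolist(),round(r['conf'],2)) for r in vision.look_for(n,l)[:4]])
E
```

```text
pics
{'time': 0.0, 'q': array([ 0.94 ,  0.528,  1.434, -0.   ,  1.181, -0.179]), 'joint_velocities': array([ 0.001,  0.001,  0.   ,  0.001,  0.   , -0.   ]), 'joint_torque': array([  0.   , -44.003, -17.659,   0.063,   0.058,  -0.   ]), 'position': array([0.273, 0.561, 0.23 ]), 'tool_rot': array([ 0.224,  0.974, -0.001, -0.   ]), 'ft_force': array([-0.09 , -0.076, -0.577]), 'moment': array([ 0.007, -0.025,  0.007]), 'grip_force': 0.0, 'grip_width': 0.08691582376189312}
side [[481.06762503878184, 0.0, 283.81082032536074], [0.0, 481.06762503878184, 209.2964298368462], [0.0, 0.0, 1.0]] -0.14305268288475262 
 [[-0.826 -0.416  0.381 -0.028]
 [-0.564  0.599 -0.568  0.866]
 [ 0.008 -0.684 -0.729  1.326]
 [ 0.     0.     0.     1.   ]]
timer_mid [([202.0, 338.0], 0.79)]
knob [([198.0, 336.0], 0.86), ([259.0, 315.0], 0.48)]
switch [([202.0, 336.0], 0.54)]
lens [([298.0, 160.0], 0.68), ([141.0, 345.0], 0.68), ([206.0, 228.0], 0.6)]
case [([294.0, 240.0], 0.89)]
lid_hinge [([291.0, 241.0], 0.59)]
lid [([289.0, 229.0], 0.68)]
dish [([258.0, 312.0], 0.47)]
shoehorn [([192.0, 290.0], 0.75)]
peg []
[... 346 characters left out ...]
.0], 0.87)]
lens [([157.0, 255.0], 0.83), ([177.0, 96.0], 0.67), ([205.0, 444.0], 0.62)]
case [([255.0, 141.0], 0.85)]
lid_hinge [([255.0, 142.0], 0.53)]
lid [([229.0, 139.0], 0.59)]
dish [([283.0, 266.0], 0.62)]
shoehorn [([188.0, 347.0], 0.67)]
peg [([185.0, 176.0], 0.68)]
wrist [[331.98444080654696, 0.0, 279.3679828258642], [0.0, 331.98444080654696, 205.5689443561211], [0.0, 0.0, 1.0]] -0.022014875953287813 
 [[ 0.438  0.869  0.23   0.21 ]
 [ 0.899 -0.423 -0.112  0.593]
 [ 0.     0.256 -0.967  0.384]
 [ 0.     0.     0.     1.   ]]
timer_mid []
knob [([332.0, 206.0], 0.68)]
switch []
lens []
case [([334.0, 205.0], 0.92)]
lid_hinge [([334.0, 207.0], 0.78)]
lid []
dish []
shoehorn []
peg []
```

View pics/side0.png

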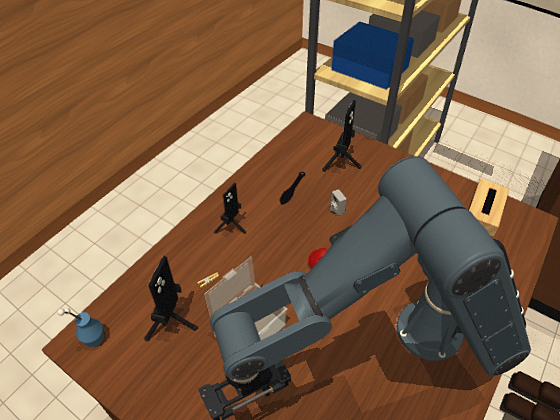

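View pics/top0.png

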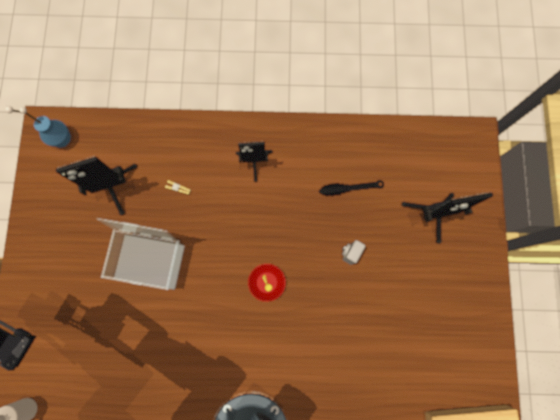

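The three phones are at top (170,90), (155,253) and (207,455); the middle one is clearly the smallest (side (206,228)). The timer is at top (250,353), side (202,338), with nothing else like it. The case is at top (260,142). Next I'll make one close crop composite and measure.

Run:
```python
from h import *
np.set_printoptions(precision=3,suppress=True)
s=cam('side');
ms={}
for l in ['timer_mid','lens','case','lid','dish','shoehorn']:
    ms['side',l]=vision.outline_of('side',l)
t=cam('top')
for l in ['timer_mid','lens','case','lid','dish','shoehorn','peg']:
    ms['top',l]=vision.outline_of('top',l)
for k,v in ms.items():
    for r in v[:3]:
        m=r['mask'].astype(np.uint8); ys,xs=np.where(m)
        print(k,round(r['conf'],2),np.round(r['point']),m.sum(),'bbox',ys.min(),ys.max(),xs.min(),xs.max(), cv2.minAreaRect(np.stack([xs,ys],1).astype(np.float32)))
print('timer',tri((s,(202,338)),(t,(250,353))),'phone',tri((s,(206,228)),(t,(157,255))))
for n,p in [('dish',(283,267)),('shoe',(188,347)),('peg',(187,177)),('timer base',(250,353))]: print(n,atz(t,p,0.01))
def crop(c,r,cc,h=33,w=44,k=9): return cv2.resize(c['frame'][r-h:r+h,cc-w:cc+w],None,fx=k*.5,fy=k*.5,interpolation=cv2.INTER_CUBIC)
a=np.vstack([np.hstack([crop(t,250,353),crop(s,202,338)]),np.hstack([crop(t,160,254),crop(s,206,230)])])
print(a.shape);cv2.imwrite('pics/comp.png',a[:,:,::-1])
```

```text
('side', 'timer_mid') 0.75 [204. 336.] 271 bbox 191 213 330 344 ((337.30694580078125, 201.93069458007812), (13.930521011352539, 22.089824676513672), 5.7105937004089355)
('side', 'lens') 0.85 [296. 161.] 1631 bbox 256 340 144 197 ((162.30015563964844, 296.473388671875), (78.23651885986328, 54.3414192199707), 77.34745025634766)
('side', 'lens') 0.72 [209. 229.] 673 bbox 183 233 214 245 ((229.5, 208.0), (50.0, 31.0), 90.0)
('side', 'lens') 0.64 [138. 347.] 725 bbox 100 170 322 360 ((338.96636962890625, 134.9703826904297), (68.14849853515625, 38.30382537841797), 86.36705780029297)
('side', 'case') 0.96 [293. 245.] 2018 bbox 257 338 204 286 ((244.77517700195312, 307.1073913574219), (76.76203155517578, 66.52163696289062), 55.00797653198242)
('side', 'lid') 0.56 [287. 230.] 1313 bbox 258 315 205 253 ((230.01083374023438, 286.2968444824219), (25.912052154541016, 65.63671875), 55.175514221191406)
('side', 'lid') 0.28 [201. 340.] 326 bbox 189 215 330 346 ((337.8902587890625, 201.98782348632812), (15.681278228759766, 25.840980529785156), 6.340191841125488)
('side', 'dish') 0.52 [257. 315.] 163 
[... 1387 characters left out ...]
0859375)
('top', 'dish') 0.74 [284. 267.] 1088 bbox 264 301 248 284 ((266.0, 282.5), (37.0, 36.0), 90.0)
('top', 'shoehorn') 0.71 [186. 347.] 561 bbox 180 195 318 384 ((351.0029296875, 188.03306579589844), (11.399497032165527, 66.44911193847656), 84.92039489746094)
('top', 'peg') 0.7 [284. 265.] 1103 bbox 264 301 248 283 ((265.5, 282.5), (37.0, 35.0), 90.0)
('top', 'peg') 0.67 [187. 177.] 131 bbox 183 193 166 188 ((177.37115478515625, 188.6649627685547), (22.13454818725586, 7.615096569061279), 23.96249008178711)
timer [ 0.502 -0.284  0.036] phone [0.768 0.01  0.103]
dish [ 0.407 -0.036  0.01 ]
shoe [ 0.697 -0.272  0.01 ]
peg [0.688 0.244 0.01 ]
timer base [ 0.509 -0.288  0.01 ]
(594, 792, 3)
```

View pics/comp.png

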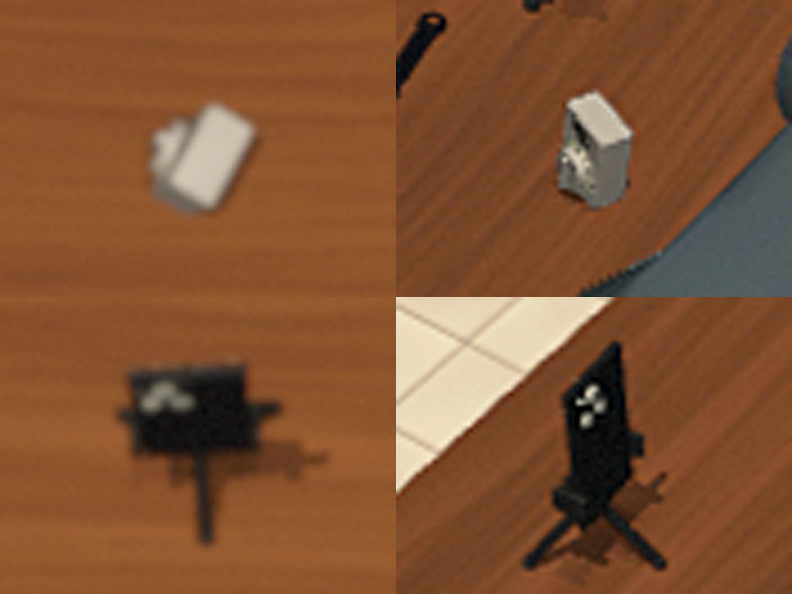

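The crops confirm it: the timer's knob faces image-left/up in the top view (world +y, slightly +x), with the switch edge on its far right. The small phone has its lenses at upper left facing the robot. I'll fit poses next.

```bash
cat >> h.py <<'E'
def pose(x,y,yaw,P,z0=0):
    c,s=np.cos(yaw),np.sin(yaw);P=np.asarray(P,float);return np.stack([x+c*P[:,0]-s*P[:,1],y+s*P[:,0]+c*P[:,1],z0+P[:,2]],1)
def box(x0,x1,y0,y1,z0,z1): return [[a,b,c] for a in(x0,x1) for b in(y0,y1) for c in(z0,z1)]
def sil(c,parts,S=4):
    m=np.zeros((420*S,560*S),np.uint8)
    for P in parts:
        q=np.array([proj(c,p)[::-1] for p in P]);h=cv2.convexHull(((q+.5)*S).astype(np.float32)).astype(np.int32);cv2.fillConvexPoly(m,h,1)
    return cv2.resize(m.astype(np.float32),(560,420),interpolation=cv2.INTER_AREA)
def fit(f,cms,x0,steps):
    from scipy.optimize import minimize
    def cost(v):
        v=np.array(v)*steps+x0; e=0
        for c,m in cms:
            s=sil(c,f(v)); e+=1-np.minimum(s,m).sum()/np.maximum(s,m).sum()
        return e
    r=minimize(cost,np.zeros(len(x0)),method='Nelder-Mead',options=dict(initial_simplex=np.vstack([np.zeros(len(x0)),np.eye(len(x0))]),maxiter=250,xatol=.01,fatol=1e-4))
    return r.x*steps+x0,r.fun
a=np.linspace(0,2*np.pi,16)
def timer(v): return [pose(*v,box(-.016,.016,-.029,.029,0,.08)),pose(*v,[[x,.0195*np.cos(t),.027+.0195*np.sin(t)] for t in a for x in(-.016,-.032)])]
def lidpts(v):
    th=v[3];d=np.array([-np.cos(th),np.sin(th)])
    return pose(*v[:3],[[.065+r*d[0],y,.096+r*d[1]] for r in(0,.13) for y in(-.09,.09)])
def case(v): return [pose(*v[:3],box(-.065,.065,-.09,.09,0,.096)),lidpts(v)]
def phone(v): # x,y,yaw of lens point; body
    return [pose(*v[:3],box(.002,.011,-.05,.022,-.137,.013),.187)]
E
python3 - <<'E'
from h import *
np.set_printoptions(precision=4,suppress=True)
s=cam('side');sm=[r['mask']*1. for r in vision.outline_of('side','timer_mid')][:1]
t=cam('top');tm=[r['mask']*1. for r in vision.outline_of('top','timer_mid')][:1]
C=vision.outline_of('top','case');L=vision.outline_of('top','lid')
for cms in ([(t,tm[0])],[(t,tm[0]),(s,sm[0])]):
    print('timer',fit(timer,cms,np.array([.505,-.285,-2.08]),np.array([.01,.01,.2])))
m=np.maximum(C[0]['mask'],L[0]['mask'])*1.
for th in(1.5,1.7): 
    print('case',fit(case,[(t,m)],np.array([.48,.32,-.2,th]),np.array([.01,.01,.1,.1])))
# phone via top-edge corners
for rc in [(143.7,238.4),(141.4,264)]: print('top edge',atz(t,rc,.2))
for l in ['lens']:
  for n in ['top','side']:
    for r in vision.outline_of(n,l):
        if abs(r['point'][0]-(157 if n=='top' else 206))<8: print(n,r['point'])
E
```

```text
timer (array([ 0.4959, -0.2816, -2.0853]), np.float64(0.10811207275927825))
timer (array([ 0.4962, -0.2818, -2.0978]), np.float64(0.2974738108807258))
case (array([ 0.4599,  0.3153, -0.1542,  1.6598]), np.float64(0.03168404703794103))
case (array([ 0.46  ,  0.3153, -0.1544,  1.6569]), np.float64(0.03092645880922007))
top edge [0.7618 0.0456 0.2   ]
top edge [ 0.7698 -0.022   0.2   ]
top [154.0, 253.3]
side [206.3, 227.4]
```

```bash
python3 -m handwheel '[[-0.7,-0.7,0,0],[-0.7,-0.7,0,0],[-0.7,-0.7,0,0],[-0.7,-0.7,0,0],[-0.7,-0.7,0,0],[-0.7,-0.7,0,0],[-0.7,-0.7,0,0],[-0.7,-0.7,0,0]]' 100
python3 -m handwheel '[[-0.7,-0.75,0,0],[-0.7,-0.75,0,0],[-0.7,-0.75,0,0],[-0.7,-0.75,0,0],[-0.7,-0.75,0,0],[-0.7,-0.75,0,0],[-0.7,-0.75,0,0],[-0.7,-0.75,0,0]]'
python3 -m handwheel '[[-0.5,-0.75,0,0.261],[-0.5,-0.75,0,0.261],[-0.5,-0.75,0,0.261],[-0.5,-0.75,0,0.261],[-0.5,-0.75,0,0.261],[-0.5,-0.75,0,0.261],[-0.5,-0.75,0,0.261],[-0.5,-0.75,0,0.261],[-0.5,-0.75,0,0.261],[-0.5,-0.75,0,0.261],[-0.5,-0.75,0,0.261],[-0.5,-0.75,0,0.261],[-0.5,-0.75,0,0.261],[-0.5,-0.75,0,0.261],[-0.5,-0.75,0,0.261]]'
```

```text
time: 3.47
position: [0.3719, 0.2763, 0.2307]
tool_rot: [0.227, 0.974, -0.001, 0.001]
ft_force: [0.7, 0.4, -0.0]
grip_width: 0.0872
grip_force: 0.0
time: 4.13
position: [0.4636, -0.0174, 0.2311]
tool_rot: [0.226, 0.974, -0.001, 0.002]
ft_force: [0.6, 0.6, -0.1]
grip_width: 0.0868
grip_force: 0.0
time: 5.38
position: [0.4976, -0.2806, 0.2306]
tool_rot: [0.865, 0.502, 0.0, 0.0]
ft_force: [-0.7, 0.5, -0.3]
grip_width: 0.0871
grip_force: 0.0
```

Run:
```python
from h import *
np.set_printoptions(precision=4,suppress=True)
o=robot.get_obs();print(o['time'],o['position'],R.from_quat(o['tool_rot']).as_matrix(),o['q'])
w=cam('wrist');wm=vision.outline_of('wrist','timer_mid')
print([(r['conf'],r['point']) for r in wm])
s=cam('side');cm=vision.outline_of('side','case');lm=vision.outline_of('side','lid');pm=vision.outline_of('side','lens')
t=cam('top');pt=vision.outline_of('top','lens');ct=vision.outline_of('top','case')
if wm: print('timer',fit(timer,[(w,wm[0]['mask']*1.)],np.array([.496,-.282,-2.09]),np.array([.01,.01,.2])))
for r in cm: print('casemask',r['conf'],r['point'])
m=np.maximum(cm[0]['mask'],lm[0]['mask'])*1.
print('case',fit(case,[(s,m)],np.array([.46,.315,-.154,1.66]),np.array([.01,.01,.1,.1])),fit(case,[(s,m),(t,ct[0]['mask']*1.)],np.array([.46,.315,-.154,1.66]),np.array([.01,.01,.1,.1])))
def near(c,v): return [r['mask'] for r in v if np.hypot(*(np.array(r['point'])-proj(c,[.76,.012,.11])))<25]
# blobs of bright lens rings inside phone masks
for c,v,n in((s,pm,'side'),(t,pt,'top')):
    M=near(c,v)
    if M:
        g=c['frame'].min(2).astype(int); ys,xs=np.where(M[0]&(g>90)); print(n,'bright',sorted(zip(ys.tolist(),xs.tolist(),g[ys,xs].tolist())))
im=w['frame'][:,:,::-1].copy()
def crop(c,rc,k=9):
    r,cc=int(rc[0]),int(rc[1]);return cv2.resize(c['frame'][r-20:r+20,cc-25:cc+25,::-1],None,fx=8,fy=8,interpolation=cv2.INTER_NEAREST)
cc=np.vstack([crop(s,(198,230)),crop(t,(157,252))]);im=cv2.resize(im,None,fx=.714,fy=.714)
im=np.vstack([im,np.zeros((640-im.shape[0],im.shape[1],3),np.uint8)])
a=cv2.resize(np.hstack([im,cc]),None,fx=.9,fy=.9);print(a.shape);cv2.imwrite('pics/w1.png',a)
```

```text
5.3833 [ 0.4976 -0.2806  0.2306] [[ 0.4962  0.8682  0.0002]
 [ 0.8682 -0.4962  0.    ]
 [ 0.0001  0.0002 -1.    ]] [-0.7091  0.4549  1.5701  0.0002  1.1165 -0.19  ]
[(0.71, [187.2, 282.1])]
timer (array([ 0.4993, -0.2824, -2.0765]), np.float64(0.10300661687884538))
casemask 0.76 [313.3, 245.6]
case (array([ 0.4623,  0.3138, -0.1467,  1.6338]), np.float64(0.02640264026402639)) (array([ 0.4601,  0.3147, -0.1523,  1.6539]), np.float64(0.06317379763069053))
side bright [(193, 228, 95), (193, 229, 177), (193, 230, 136), (194, 228, 175), (194, 229, 167), (195, 228, 126), (195, 229, 128), (196, 226, 152), (196, 227, 140), (196, 230, 91), (196, 231, 112), (197, 230, 133), (197, 231, 140), (199, 227, 93), (199, 228, 133), (200, 227, 150), (200, 228, 149), (201, 228, 96)]
top bright [(146, 246, 91), (147, 244, 96), (147, 245, 109), (147, 246, 112), (147, 247, 108), (148, 244, 108), (148, 245, 114), (148, 246, 112), (148, 247, 106), (148, 248, 95), (149, 243, 105), (149, 244, 115), (149, 245, 105), (149, 246, 95), (149, 248, 95), (149, 249, 98), (149, 250, 93), (150, 242, 110), (150, 243, 121), (150, 244, 116), (150, 245, 95), (150, 248, 91), (150, 249, 103), (150, 250, 105), (150, 251, 97), (151, 242, 95), (151, 243, 106), (151, 244, 96)]
(576, 720, 3)
```

View pics/w1.png

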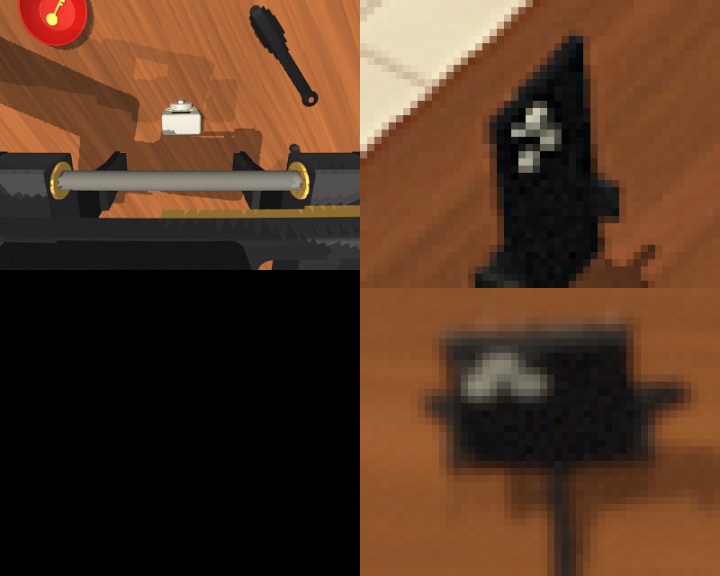

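Wrist view: the timer is centred between the fingers at (282,187) with its knob pointing up-image, and nothing is nearby. The uppermost lens ring is at side (194,229), top (147.5,246). I'll descend and grip.

```bash
python3 -m handwheel '[[0,0,0.15,0],[0,0,0.28,0],[0,0,0.4,0],[0,0,0.48,0],[0,0,0.54,0],[0,0,0.57,0],[0,0,0.585,0],[0,0,0.585,0],[0,0,0.585,0]]' 100
python3 -m handwheel '[[0,0,0,0],[0,0,0,0],[0,0,0,0],[0,0,0,0],[0,0,0,0],[0,0,0,0],[0,0,0,0],[0,0,0,0],[0,0,0,0],[0,0,0,0]]' 50 35
python3 - <<'E'
from h import *
np.set_printoptions(precision=4,suppress=True)
s=cam('side');pm=vision.outline_of('side','lens');t=cam('top');pt=vision.outline_of('top','lens')
print('lens',tri((s,(194,228.8)),(t,(147.6,246))))
M=[]
for c,v in((t,pt),(s,pm)):
    for r in v:
        if np.hypot(*(np.array(r['point'])-proj(c,[.76,.012,.11])))<25: M.append((c,r['mask']*1.));print(r['mask'].sum());break
for l in ([.75,.026,.08],[.755,.026,.15]): print(proj(t,[l[0],l[1],.187]),proj(s,[l[0],l[1],.187]))
# top edge corners from crops (pixel = origin + crop/7.2): side origin (178,205), top (137,227)
S=lambda x,y:(178+y/7.2-.5,205+(x-360)/7.2-.5);T=lambda x,y:(137+(y-288)/7.2-.5,227+(x-360)/7.2-.5)
for n,a,b in(('+y top',S(497,118),T(448,335)),('-y top',S(577,37),T(627,325))): print(n,tri((s,a),(t,b)))
E
```

```text
time: 6.58
position: [0.4979, -0.2814, 0.0559]
tool_rot: [0.866, 0.501, 0.0, 0.001]
ft_force: [-0.5, 0.4, -0.0]
grip_width: 0.0874
grip_force: 0.0
time: 7.42
position: [0.4978, -0.2814, 0.0556]
tool_rot: [0.866, 0.501, 0.0, 0.001]
ft_force: [0.9, -1.2, 5.5]
grip_width: 0.0577
grip_force: 35.0
lens [0.7557 0.026  0.1882]
646
578
[149.7453 245.9495] [194.9424 230.1845]
[147.9668 246.0167] [194.3391 229.0183]
+y top [0.7629 0.0445 0.2002]
-y top [ 0.7691 -0.0213  0.197 ]
```

```bash
python3 -m handwheel '[[0,0,-0.05,0],[0,0,-0.12,0],[0,0,-0.22,0],[0,0,-0.32,0],[0.05,0,-0.4,0],[0.12,-0.02,-0.46,0],[0.2,-0.04,-0.49,0],[0.25,-0.05,-0.49,0],[0.25,-0.05,-0.49,0]]'
python3 -m handwheel '[[0.07,0,0,0.01],[0.16,-0.02,0,0.025],[0.25,-0.04,0,0.04],[0.34,-0.06,0,0.055],[0.43,-0.08,0,0.07],[0.52,-0.09,0,0.085],[0.6,-0.1,0,0.1],[0.66,-0.11,0,0.115],[0.71,-0.12,0,0.13],[0.74,-0.125,0,0.14],[0.76,-0.129,0,0.146],[0.767,-0.129,0,0.15],[0.767,-0.129,0,0.15],[0.767,-0.129,0,0.15]]'
cat > look.py <<'E'
from h import *
import sys
np.set_printoptions(precision=4,suppress=True)
o=robot.get_obs();M=R.from_quat(o['tool_rot']).as_matrix();print(o['time'],o['position'],'psi',np.degrees(np.arctan2(M[1,1],M[0,1])),o['q'],o['grip_width'])
E
python3 - <<'E'
import look
from h import *
w=cam('wrist');print([(r['conf'],r['point']) for r in vision.look_for('wrist','lens')]);print('tilt proj',proj(w,[.7555,.026,.187]))
s=cam('side')
a=np.hstack([w['frame'],s['frame'][140:350,150:430].repeat(2,0).repeat(2,1)])
cv2.imwrite('pics/w2.png',cv2.resize(a[:,:,::-1],None,fx=.71,fy=.71))
E
```

```text
time: 8.37
position: [0.5208, -0.2045, 0.2016]
tool_rot: [0.865, 0.502, -0.0, -0.002]
ft_force: [0.8, 0.2, -1.5]
grip_width: 0.0576
grip_force: 35.0
time: 9.53
position: [0.6017, 0.0101, 0.2007]
tool_rot: [0.999, 0.054, -0.002, -0.0]
ft_force: [-0.9, -0.2, -2.7]
grip_width: 0.0579
grip_force: 35.0
9.5333 [0.6017 0.0101 0.2007] psi -83.86030332824527 [-0.1685  0.5322  1.5209 -0.0005  1.092   1.2954] 0.057884883239343696
[(0.42, [241.6, 279.7])]
tilt proj [-85.9283 281.1851]
```

View pics/w2.png

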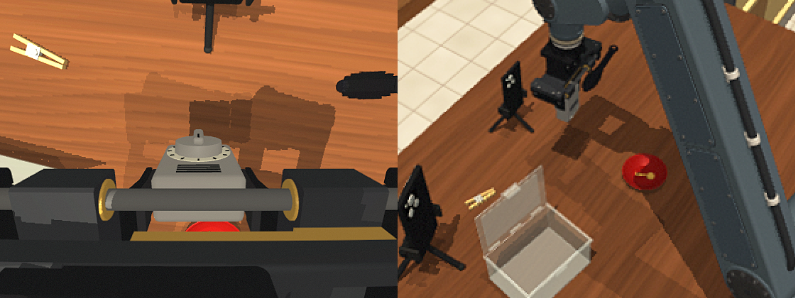

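Wrist view: timer held squarely, knob facing the phone and the tripod straight ahead. I'll do the tiny height fix and hold, then turn for the switch edge and then the back.

```bash
python3 -m handwheel '[[0.004,0,-0.008,0],[0.004,0,-0.008,0],[0.004,0,-0.008,0],[0.004,0,-0.008,0],[0.004,0,-0.008,0],[0.004,0,-0.008,0],[0.004,0,-0.008,0],[0.004,0,-0.008,0],[0.004,0,-0.008,0],[0.004,0,-0.008,0],[0.004,0,-0.008,0],[0.004,0,-0.008,0],[0.004,0,-0.008,0],[0.004,0,-0.008,0],[0.004,0,-0.008,0],[0.004,0,-0.008,0],[0.004,0,-0.008,0],[0.004,0,-0.008,0],[0.004,0,-0.008,0]]'
python3 -m look
python3 -m handwheel '[[0,0,0,-0.006],[0,0,0,-0.018],[0,0,0,-0.034],[0,0,0,-0.052],[0,0,0,-0.07],[0,0,0,-0.088],[0,0,0,-0.106],[0,0,0,-0.124],[0,0,0,-0.142],[0,0,0,-0.16],[0,0,0,-0.178],[0,0,0,-0.196],[0,0,0,-0.214],[0,0,0,-0.23],[0,0,0,-0.242],[0,0,0,-0.248],[0,0,0,-0.25],[0,0,0,-0.25]]'
python3 -m look
python3 -c "
import numpy as np
from h import *
o=robot.get_obs();s=cam('side');t=cam('top')
cv2.imwrite('pics/p2.png',np.hstack([s['frame'][150:330,170:390].repeat(2,0).repeat(2,1)[:,:,::-1],t['frame'][100:280,180:360].repeat(2,0).repeat(2,1)[:,:,::-1]]))"
```

```text
time: 11.27
position: [0.604, 0.0105, 0.2045]
tool_rot: [0.999, 0.053, 0.0, 0.0]
ft_force: [0.7, 0.4, -2.7]
grip_width: 0.0583
grip_force: 35.0
11.2667 [0.604  0.0105 0.2045] psi -83.90453438202147 [-0.1674  0.5293  1.5139  0.      1.0984  1.297 ] 0.058263092143174336
time: 12.77
position: [0.604, 0.0105, 0.2045]
tool_rot: [0.669, 0.744, 0.0, 0.0]
ft_force: [-0.5, 0.4, -2.5]
grip_width: 0.0579
grip_force: 35.0
12.7667 [0.604  0.0105 0.2045] psi 6.072169720126135 [-0.1674  0.5293  1.5139 -0.      1.0984 -0.2734] 0.057923780418894726
```

View pics/p2.png

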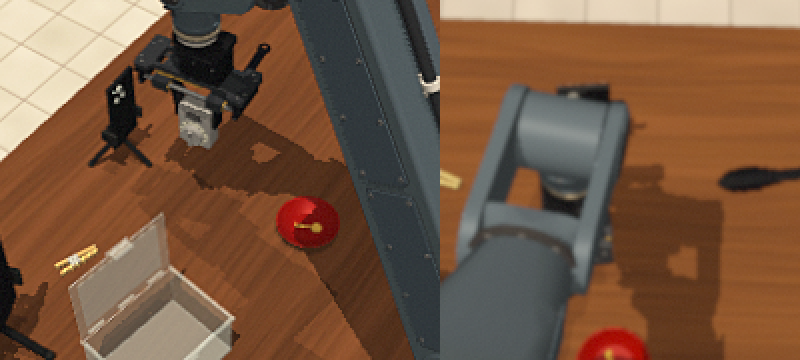

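Side view: knob faces the side camera at (193,128), so the switch edge faces the phone; the timer is level with the lenses. I'll hold, then turn to the back.

```bash
python3 -m handwheel '[[0,0,0,0],[0,0,0,0],[0,0,0,0],[0,0,0,0],[0,0,0,0],[0,0,0,0],[0,0,0,0],[0,0,0,0],[0,0,0,0],[0,0,0,0],[0,0,0,0],[0,0,0,0],[0,0,0,0],[0,0,0,0],[0,0,0,0],[0,0,0,0]]'
python3 -m handwheel '[[0,0,0,-0.006],[0,0,0,-0.018],[0,0,0,-0.034],[0,0,0,-0.052],[0,0,0,-0.07],[0,0,0,-0.088],[0,0,0,-0.106],[0,0,0,-0.124],[0,0,0,-0.142],[0,0,0,-0.16],[0,0,0,-0.178],[0,0,0,-0.196],[0,0,0,-0.214],[0,0,0,-0.23],[0,0,0,-0.242],[0,0,0,-0.248],[0,0,0,-0.25],[0,0,0,-0.25]]'
python3 -m handwheel '[[0,0,0,0],[0,0,0,0],[0,0,0,0],[0,0,0,0],[0,0,0,0],[0,0,0,0],[0,0,0,0],[0,0,0,0],[0,0,0,0],[0,0,0,0],[0,0,0,0],[0,0,0,0],[0,0,0,0],[0,0,0,0],[0,0,0,0],[0,0,0,0],[0,0,0,0]]'
python3 -m look
```

```text
time: 14.2
position: [0.6039, 0.0105, 0.2044]
tool_rot: [0.668, 0.744, -0.0, -0.0]
ft_force: [-0.4, -1.0, -2.3]
grip_width: 0.0578
grip_force: 35.0
time: 15.7
position: [0.604, 0.0105, 0.2045]
tool_rot: [-0.053, 0.999, 0.0, 0.0]
ft_force: [0.0, 0.6, -2.2]
grip_width: 0.0578
grip_force: 35.0
time: 17.12
position: [0.604, 0.0105, 0.2045]
tool_rot: [-0.053, 0.999, -0.0, 0.0]
ft_force: [0.0, -0.5, -2.3]
grip_width: 0.0581
grip_force: 35.0
17.1167 [0.604  0.0105 0.2045] psi 96.09564369083222 [-0.1674  0.5292  1.5139 -0.      1.0984 -1.8446] 0.05807335850422566
```

```bash
python3 -m handwheel '[[0.04,0,0,0],[0.1,0,0,0.004],[0.17,0,0,0.01],[0.24,0.02,0,0.018],[0.3,0.06,0,0.026],[0.345,0.12,0,0.034],[0.37,0.19,0,0.039],[0.38,0.26,0,0.041],[0.383,0.34,0,0.041],[0.383,0.42,0,0.041],[0.383,0.5,0,0.041],[0.383,0.58,0,0.041],[0.383,0.66,0,0.041],[0.383,0.74,0,0.041],[0.383,0.82,0,0.041],[0.383,0.88,0,0.041],[0.383,0.92,0,0.041],[0.383,0.95,0,0.041],[0.383,0.97,0,0.041],[0.383,0.98,0,0.041]]'
python3 - <<'E'
import look
from h import *
s=cam('side');cm=vision.outline_of('side','case');t=cam('top')
w=cam('wrist');print([(r['conf'],r['point']) for r in vision.look_for('wrist','case')])
for p in pose(.461,.3145,-.15,[[x,y,.096] for x in(-.065,.065) for y in(-.09,.09)]): print(proj(w,p),proj(s,p))
a=np.hstack([w['frame'],cv2.resize(s['frame'][200:360,160:373],(560,420))])
cv2.imwrite('pics/w3.png',cv2.resize(a[:,:,::-1],None,fx=.71,fy=.71))
E
```

```text
time: 18.78
position: [0.4585, 0.291, 0.2044]
tool_rot: [0.075, 0.997, -0.0, 0.0]
ft_force: [-0.1, 0.8, -1.9]
grip_width: 0.0577
grip_force: 35.0
18.7833 [0.4585 0.291  0.2044] psi 81.35540804927324 [ 0.3597  0.4516  1.6669 -0.0002  1.0231 -1.0601] 0.05770525685313876
[(0.67, [175.4, 323.4])]
[123.0802 193.8356] [308.2241 285.5173]
[122.8381 427.6058] [348.5513 241.6062]
[277.2368 203.9854] [283.2135 254.457 ]
[276.681  410.9266] [320.3896 210.5517]
```

View pics/w3.png

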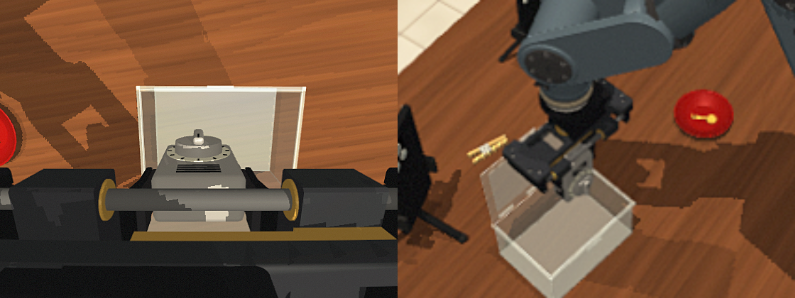

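The case's front rim runs from (193,122) to (430,122) in the wrist picture, exactly as predicted, so the case is aligned. I'll centre and lower.

```bash
python3 -m handwheel '[[0.01,0.03,0,0],[0.02,0.06,0,0],[0.02,0.079,0.02,0],[0.02,0.079,0.07,0],[0.02,0.079,0.13,0],[0.02,0.079,0.19,0],[0.02,0.079,0.25,0],[0.02,0.079,0.31,0],[0.02,0.079,0.36,0],[0.02,0.079,0.4,0],[0.02,0.079,0.43,0],[0.02,0.079,0.45,0],[0.02,0.079,0.462,0],[0.02,0.079,0.47,0],[0.02,0.079,0.475,0],[0.02,0.079,0.475,0],[0.02,0.079,0.475,0]]'
python3 -m handwheel '[[0,0,0.002,0],[0,0,0.004,0],[0,0,0.006,0],[0,0,0.008,0],[0,0,0.01,0],[0,0,0.01,0],[0,0,0.01,0]]'
```

```text
time: 20.45
position: [0.4565, 0.3151, 0.0624]
tool_rot: [0.076, 0.997, 0.0, 0.0]
ft_force: [-0.2, -0.6, -2.5]
grip_width: 0.0577
grip_force: 35.0
time: 21.03
position: [0.4561, 0.315, 0.0589]
tool_rot: [0.076, 0.997, -0.0, -0.0]
ft_force: [-0.2, 0.3, -1.9]
grip_width: 0.058
grip_force: 35.0
```

```bash
python3 -m handwheel '[[0,0,0.001,0],[0,0,0.002,0],[0,0,0.003,0],[0,0,0.004,0],[0,0,0.004,0],[0,0,0.004,0]]'
```

```text
time: 21.53
position: [0.4562, 0.315, 0.0585]
tool_rot: [0.076, 0.997, 0.0, 0.0]
ft_force: [-1.7, -0.6, 5.3]
grip_width: 0.0579
grip_force: 35.0
```

Contact felt (5 N). I'll release, lift clear, and check.

```bash
python3 -m handwheel '[[0,0,0,0],[0,0,0,0],[0,0,0,0],[0,0,0,0],[0,0,-0.01,0],[0,0,-0.03,0],[0,0,-0.07,0],[0,0,-0.13,0],[0,0,-0.2,0],[0,0,-0.3,0],[0,0,-0.4,0],[0,0,-0.5,0],[0,0,-0.6,0],[0,0,-0.68,0],[0,0,-0.72,0],[0,0,-0.74,0],[0,0,-0.74,0],[0,0,-0.74,0]]' 82
python3 - <<'E'
import look
from h import *
w=cam('wrist');wm=vision.outline_of('wrist','timer_mid')
s=cam('side');t=cam('top')
tm=lambda v:[P+np.array([0,0,.003]) for P in timer(v)]
if wm: print(wm[0]['point'],fit(tm,[(w,wm[0]['mask']*1.)],np.array([.456,.315,-.15]),np.array([.005,.005,.1])))
# big phone triangulation: lens rings
for n,c in(('side',s),('top',t)): print(n,[(r['conf'],r['point']) for r in vision.look_for(n,'lens')],[(r['conf'],r['point']) for r in vision.look_for(n,'lid')])
a=np.hstack([w['frame'],cv2.resize(s['frame'][200:360,120:333],(560,420))])
cv2.imwrite('pics/w4.png',cv2.resize(a[:,:,::-1],None,fx=.71,fy=.71))
print(tri((s,(285,162)),(t,(166,92))))
E
```

```text
time: 23.03
position: [0.4556, 0.3148, 0.2794]
tool_rot: [0.076, 0.997, -0.0, -0.0]
ft_force: [-1.3, 0.4, 0.1]
grip_width: 0.0711
grip_force: 0.0
23.0333 [0.4556 0.3148 0.2794] psi 81.33803151462446 [ 0.4028  0.3762  1.553  -0.      1.2132 -1.0168] 0.071096151117772
[177.1, 278.8] (array([ 0.4548,  0.3154, -0.1659]), np.float64(0.09706771928025837))
side [(0.89, [296.3, 161.4]), (0.88, [120.7, 350.6])] [(0.82, [299.9, 217.5])]
top [(0.74, [203.6, 448.0]), (0.68, [176.8, 95.8]), (0.66, [154.2, 252.7])] [(0.95, [233.3, 141.1]), (0.67, [266.9, 147.8])]
[0.6866 0.425  0.1946]
```

View pics/w4.png

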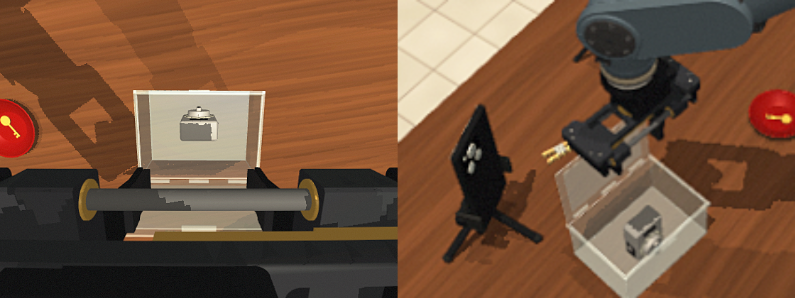

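The timer stands upright in the case, with the lid open and the big phone off to the left. I'll go over the lid to behind it with closed fingers, offset to -y away from the big phone.

```bash
python3 -m handwheel '[[-0.04,-0.03,0,0],[-0.12,-0.07,0,0],[-0.2,-0.1,0,0],[-0.28,-0.133,0,0],[-0.34,-0.133,0,0],[-0.37,-0.133,0,0],[-0.383,-0.133,0,0],[-0.383,-0.133,0,0],[-0.383,-0.133,0,0],[-0.383,-0.133,0.04,0],[-0.383,-0.133,0.1,0],[-0.383,-0.133,0.17,0],[-0.383,-0.133,0.24,0],[-0.383,-0.133,0.29,0],[-0.383,-0.133,0.32,0],[-0.383,-0.133,0.331,0],[-0.383,-0.133,0.331,0],[-0.383,-0.133,0.331,0]]' 0 20
python3 -m handwheel '[[0.03,0,0,0],[0.06,0,0,0],[0.09,0,0,0],[0.12,0,0,0],[0.15,0,0,0],[0.18,0,0,0],[0.21,0,0,0],[0.24,0,0,0],[0.27,0,0,0],[0.3,0,0,0],[0.33,0,0,0],[0.35,0,0,0],[0.36,0,0,0],[0.36,0,0,0],[0.36,0,0,0]]'
python3 - <<'E'
import look
from h import *
s=cam('side');print([(r['conf'],r['point']) for r in vision.look_for('side','lid')]);t=cam('top')
a=np.hstack([cv2.resize(s['frame'][200:360,120:333],(560,420)),cv2.resize(t['frame'][130:310,60:300],(560,420))])
cv2.imwrite('pics/w5.png',cv2.resize(a[:,:,::-1],None,fx=.71,fy=.71))
E
```

```text
time: 24.93
position: [0.5639, 0.2587, 0.1813]
tool_rot: [0.075, 0.997, 0.0, 0.001]
ft_force: [-0.0, 0.2, -0.1]
grip_width: 0.0005
grip_force: 0.0
time: 26.18
position: [0.4572, 0.2746, 0.1806]
tool_rot: [0.075, 0.997, 0.0, 0.0]
ft_force: [1.0, -0.2, 0.2]
grip_width: 0.0005
grip_force: 0.0
26.1833 [0.4572 0.2746 0.1806] psi 81.34711221247763 [ 0.3313  0.4731  1.7143 -0.0001  0.9534 -1.0884] 0.0005386179754344502
[(0.75, [314.3, 245.3]), (0.3, [206.3, 226.5])]
```

View pics/w5.png

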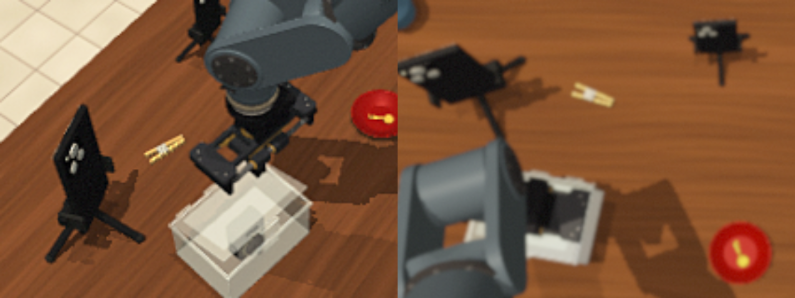

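The lid has tipped over and looks nearly shut. I'll move over the front edge and press gently.

```bash
python3 -m handwheel '[[0.04,0.03,0,0],[0.09,0.06,0,0],[0.13,0.09,0,0],[0.157,0.117,0,0],[0.157,0.117,0,0],[0.157,0.117,0.03,0],[0.157,0.117,0.07,0],[0.157,0.117,0.11,0],[0.157,0.117,0.15,0],[0.157,0.117,0.18,0],[0.157,0.117,0.205,0],[0.157,0.117,0.22,0],[0.157,0.117,0.23,0],[0.157,0.117,0.235,0],[0.157,0.117,0.235,0]]'
python3 -m handwheel '[[0,0,0.003,0],[0,0,0.006,0],[0,0,0.009,0],[0,0,0.012,0],[0,0,0.012,0]]'
```

```text
time: 27.58
position: [0.4158, 0.3163, 0.1099]
tool_rot: [0.076, 0.997, 0.0, 0.0]
ft_force: [0.9, -0.7, 0.1]
grip_width: 0.0008
grip_force: 0.0
time: 28.0
position: [0.4159, 0.3165, 0.1078]
tool_rot: [0.075, 0.997, 0.0, 0.001]
ft_force: [-1.9, -1.1, 7.9]
grip_width: 0.0003
grip_force: 4.3
```

```bash
python3 -m handwheel '[[0,0,0.003,0],[0,0,0.004,0],[0,0,0.004,0],[0,0,0.004,0]]'
python3 -m handwheel '[[0,0,-0.03,0],[0,0,-0.1,0],[0,0,-0.2,0],[0,0,-0.3,0],[0,-0.1,-0.4,0],[0,-0.22,-0.45,0],[0,-0.35,-0.45,0],[0,-0.48,-0.45,0],[0,-0.6,-0.45,0],[0,-0.72,-0.45,0],[0,-0.8,-0.45,0],[0,-0.8,-0.45,0]]'
python3 - <<'E'
import look
from h import *
s=cam('side');cm=vision.outline_of('side','case')[0]['mask']|vision.outline_of('side','lid')[0]['mask']
t=cam('top');print(t['frame'].shape)
for n,z in (('dish',.01),('shoehorn',0.005),('peg',.005)): print(n,[(round(r['conf'],2),r['point'],atz(t,r['point'],z)) for r in vision.look_for('top',n)][:2])
f=lambda v:case([.461,.3145,-.151,v[0]])
print('lid',fit(f,[(s,cm*1.)],np.array([.05]),np.array([.2])))
a=np.hstack([cv2.resize(s['frame'][200:360,120:333],(560,420)),cv2.resize(t['frame'],(560,420))])
cv2.imwrite('pics/w6.png',cv2.resize(a[:,:,::-1],None,fx=.71,fy=.71))
E
```

```text
time: 28.33
position: [0.416, 0.3165, 0.1076]
tool_rot: [0.075, 0.997, 0.0, 0.001]
ft_force: [-2.4, -1.5, 16.5]
grip_width: 0.0003
grip_force: 8.1
time: 29.33
position: [0.3788, 0.0759, 0.2405]
tool_rot: [0.078, 0.997, -0.001, 0.0]
ft_force: [-0.1, 0.5, -0.4]
grip_width: 0.0007
grip_force: 0.0
29.3333 [0.3788 0.0759 0.2405] psi 81.06915322032705 [-0.0924  0.1875  1.978  -0.0018  0.976  -1.5064] 0.0007231823035566742
(420, 560, 3)
dish [(0.61, [283.3, 268.1], array([ 0.406 , -0.0395,  0.01  ]))]
shoehorn [(0.75, [188.2, 343.7], array([ 0.6978, -0.2624,  0.005 ])), (0.52, [255.3, 138.9], array([0.4794, 0.3437, 0.005 ]))]
peg []
lid (array([0.0563]), np.float64(0.0382029499140043))
```

View pics/w6.png

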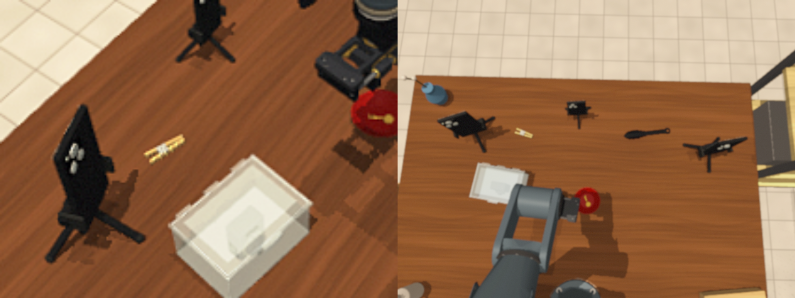

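The lid is shut (flat on the rim at (242,225)), the timer stands upright inside, everything else is in place, and the robot is clear.

```bash
python3 -c "
from rig import job
print(job.hand_in())"
```

```text
the job is handed in; nothing more can be done
None
```

The job is handed in at about 29 s: the timer was shown to the small phone's main lens at about 15 cm, knob side, then switch edge, then back, each held for over a second, and it now stands upright in the case with the lid pressed shut and nothing else visibly moved.

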